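Put the washing-shelf things back: pegs, scoop and hook

TASK

First free the grey scoop that is stuck aslant in the clear peg box, and set it level and upright on the lid of the powder box. Then gather the three small wooden spring pegs into the emptied peg box, and lay the loose steel S-hook flat on the floor of the empty end of the aluminium tray (not on top of the hooks already there; the hook may be done at any time). The big towel peg and the one-piece dolly peg do not belong: leave them where they lie.

Things in the scene. Friction and masses are not known exactly. Their poses are not given: they have to be found in the camera images.
- peg_box: clear plastic peg box with pale rim, fixed, open on top: 118 (x) by 168 (y) by 64 high, walls and floor 4 thick (inside 110 by 160 by 60 deep). Origin under its centre on the shelf, z up. Its clear flap is folded right back on the +x side and slopes from the rim down to the shelf, reaching 157 from the origin.
- lid_top (a point): flat blue lid of the low white powder box, fixed: 150 (x) by 210 (y), clips out to 79 in x and 109 in y; flat of the lid 140 by 200, 54 above the shelf, rim 6 higher round it. Point at the centre of the flat, z up. The scoop's place, handle in any direction (it may reach out over the rim).
- tray_free (a point): empty end of the silver aluminium tray, fixed: tray 176 (x) by 216 (y), 20 high, sheet 3 thick. Point on its inner floor (3 above the shelf), mid free area, 35 to the -y side of the tray's centre; free from -85 to 85 in x, -70 to 60 in y of this point. Two S-hooks like the loose one lie fixed in the +y end. z up.
- scoop_bowl (a point): grey scoop, 50 g: open bowl 80 (x) by 62 by 42 high, and a bar handle to -x, 22 wide (y), 8 thick, x = -37 to -146, mid-thickness 17 above this point (bowl centre, 21 above its underside; z out of its mouth). At first aslant in the peg box: bowl edge on the floor towards the +x wall, handle over the -x rim, rising 15 degrees, its last 70 clear outside. Grip it across at x = -106, lift, turn level.
- peg1_mid (a point): small wooden spring clothes peg no. 1 of 3 (all alike), lying on its side: 72 long, 12 high, 13 wide at the jaw end (+x), 16 in the middle, 19 at the splayed handle end, steel spring in the middle; 12 g. Point at its centre, half-way up. x along its length, z up. Grip it across the middle.
- peg2_mid (a point): small wooden spring clothes peg no. 2 of 3 (all alike), lying on its side: 72 long, 12 high, 13 wide at the jaw end (+x), 16 in the middle, 19 at the splayed handle end, steel spring in the middle; 12 g. Point at its centre, half-way up. x along its length, z up. Grip it across the middle.
- peg3_mid (a point): small wooden spring clothes peg no. 3 of 3 (all alike), lying on its side: 72 long, 12 high, 13 wide at the jaw end (+x), 16 in the middle, 19 at the splayed handle end, steel spring in the middle; 12 g. Point at its centre, half-way up. x along its length, z up. Grip it across the middle.
- s_hook_mid (a point): loose steel S-hook of 8 round bar lying flat, 80 g: straight stem 70 long along x, a half-round hook of 40 outer diameter at either end (to +y at the +x end, to -y at the -x end); 110 by 72 overall. Point at the middle of the stem, half-way up (4 above its support). Grip it across the stem. z up.
- towel_peg_mid (a point): big wooden towel peg, a spring peg of the same shape as the small ones but 112 long, 18 high, 20 to 30 wide; point at its centre, half-way up, x along it. To be left alone.
- dolly_peg_mid (a point): one-piece wooden dolly peg, round turned head at the -x end and two straight prongs, no spring, 110 long, 16 thick; point at its centre, half-way up, x along it. To be left alone.

How it is judged:
On the way, in this order (a step that is already met when the one before it is completed fails the run):
1. the scoop stands level on the lid of the powder box, before any peg is put into the peg box (x of scoop_bowl in the frame of lid_top between -0.045 and 0.045 m and y of scoop_bowl in the frame of lid_top between -0.075 and 0.075 m and z of scoop_bowl in the frame of lid_top between 0.015 and 0.027 m and angle between scoop_bowl's own z axis and vertical below 0.1 rad and not ((x of peg1_mid in the frame of peg_box between -0.055 and 0.055 m and y of peg1_mid in the frame of peg_box between -0.08 and 0.08 m and z of peg1_mid in the frame of peg_box between 0 and 0.046 m) or (x of peg2_mid in the frame of peg_box between -0.055 and 0.055 m and y of peg2_mid in the frame of peg_box between -0.08 and 0.08 m and z of peg2_mid in the frame of peg_box between 0 and 0.046 m) or (x of peg3_mid in the frame of peg_box between -0.055 and 0.055 m and y of peg3_mid in the frame of peg_box between -0.08 and 0.08 m and z of peg3_mid in the frame of peg_box between 0 and 0.046 m))), for 0.2 s.
2. all three small spring pegs are in the peg box (x of peg1_mid in the frame of peg_box between -0.055 and 0.055 m and y of peg1_mid in the frame of peg_box between -0.08 and 0.08 m and z of peg1_mid in the frame of peg_box between 0 and 0.046 m and x of peg2_mid in the frame of peg_box between -0.055 and 0.055 m and y of peg2_mid in the frame of peg_box between -0.08 and 0.08 m and z of peg2_mid in the frame of peg_box between 0 and 0.046 m and x of peg3_mid in the frame of peg_box between -0.055 and 0.055 m and y of peg3_mid in the frame of peg_box between -0.08 and 0.08 m and z of peg3_mid in the frame of peg_box between 0 and 0.046 m), for 0.2 s.
At the end, for the whole second after the job is handed in: Scoop upright on the lid (bowl centre within 45 x 75 mm of lid centre, tilt under 0.1 rad); all three small pegs in the peg box; S-hook flat on the tray floor (centre within 50 mm in x and y of the free spot, tilt under 0.12 rad); towel peg and dolly peg within 25 mm of their start (all of step 2 and x of scoop_bowl in the frame of lid_top between -0.045 and 0.045 m and y of scoop_bowl in the frame of lid_top between -0.075 and 0.075 m and z of scoop_bowl in the frame of lid_top between 0.015 and 0.027 m and angle between scoop_bowl's own z axis and vertical below 0.1 rad and x of s_hook_mid in the frame of tray_free between -0.05 and 0.05 m and y of s_hook_mid in the frame of tray_free between -0.05 and 0.05 m and z of s_hook_mid in the frame of tray_free between -0.002 and 0.01 m and angle between the z axis of s_hook_mid and the z axis of tray_free, either way round below 0.12 rad and distance of each of towel_peg_mid, dolly_peg_mid from where it was at the start of the episode below 0.025 m); the robot touches nothing.
It fails at once if the towel peg or the dolly peg is moved by more than 25 mm (distance of any of towel_peg_mid, dolly_peg_mid from where it was at the start of the episode above 0.025 m).
It also fails if it takes over 128 s, if anything falls off the work surface, if the arm or the gripper's body presses on something with over 40 N, if the wrist force passes 120 N, or if a joint passes its speed limit or range.

ROBOT

A 6-joint arm with a two-finger parallel gripper is mounted at the origin on the work surface. World frame = base frame: x ahead of the robot, y to its left, z up, the work surface at z = 0. Lengths are in m, angles in rad, forces in N, time in s.
With the tool pointing down it reaches from about 0.35 to 0.85 m from the base axis. Payload 8.1 kg.
Tool frame: the origin (TCP) lies at the very end of the fingers, on their centre line; the grasp point (between the pads) lies 19 mm behind it; z points along the fingers, y is the line along which they close (so a half turn about z gives the same grasp; the last joint's range is limited). The gripper opens to 85 mm and grips with 20 to 120 N. Pads are 22 mm wide; open, the fingers measure 114 mm over their backs; the gripper's body (76 mm by 85 mm) begins 54 mm behind the grasp point. The pads swing forward as they close: fully open they stand 13 mm farther back than shut.
Start: joints at [-1.359, 0.13, 1.488, -0, 1.523, -0.085], TCP at [0.175, -0.574, 0.231] pointing down, gripper open.
Joint ranges: [-2.96, 2.96], [-0.89, 2.26], [0.02, 2.5], [-1.34, 4.48], [0, 2.73], [-2.66, 2.66]. Speed limits (rad/s): [2.39, 2.39, 2.79, 3.14, 3.14, 3.14].

INTERFACE

Orientations are given as a unit quaternion [x, y, z, w].
In Python, from plant import sensors, cams, env gives the robot as it stands. The module is installed in compiled form; this text tells all that it offers.
- The arm moves only by the shell command python3 -m creep 'ROWS' [FORCE]. ROWS is JSON, a list of rows, each a list of 7 numbers: the shift along the tool's x, y, z each as a share of 3 cm, from -1 to 1, then the turn, a rotation vector about the tool's x, y, z each as a share of 0.12 rad, from -1 to 1, then the opening, from -1 (shut) to 1 (fully open), so that 0 is half open. In form: [[x, y, z, ax, ay, az, hand], ...]. A call has 1 to 20 rows; each row shifts and turns the commanded pose from where the row before left it, along the tool's axes as they then stand; what a row does not reach is not made up. A row lasts 1/12 s, in which the tool goes at most 41.7 mm and 7.16 degrees, less where a joint would pass 70% of its speed; a pose out of reach is approached as far as the arm can. A call with a number of a shift or a turn outside -1 to 1 is refused whole. A call with a gripper value outside its range is refused whole. The fingers move at their own pace and stop on an object; FORCE is the grip in N (left out, the last holds). Time passes only in rows, so rows that do not move let the fingers close. It gives the time, the measured TCP pose, the force, the opening and the grip force at its end, in the units of the state.
- sensors.get_state(): the state, without advancing time (a new reading comes with each control period).
- cams.capture(name): name is "scene" or "top" or "wrist"; returns the picture (400x640x3 uint8, red, green, blue); there is no depth.
- cams.get_calibration(name): a dict with "fov_y" (degrees; the focal length in pixels is half the picture's height over the tangent of half this angle, whatever the lens; pixels are square), "cx", "cy" (the principal point, pixels), "extrinsics" (4x4, takes a point from camera to world coordinates). Camera axes: x right, y down, z forward; pixel columns grow to the right and rows downward; lengths in m; the calibration is good to about 2 mm. A picture is of the moment at which its call begins: read the wrist's pose just before it. get_calibration takes no time and is no camera call; for the wrist camera it gives the pose at the moment of the call.
- env.close_job(): hands the job in; it is judged then, once.
The state is a dict: "t": time; "joint_positions": joint angles; "qvel": joint speeds; "joint_torque": joint torques, N m; "tcp_pos": TCP position; "orientation": TCP orientation; "contact_force": force on the tool from outside, world axes, zero at the start; "ft_torque": the same for the moment, N m; "width": opening from 0.0 (shut) to 1.0 (fully open); "grasp_force": force on a finger pad.
Only numpy, scipy, OpenCV 4.12 (cv2) and the standard library are available. Lean on these libraries where they do the work, as an engineer would, in place of code of your own. Each camera call takes 0.05 s, during which the arm holds its last target. There are 200 camera calls.

## Working session

There is one attempt and no reset: what is moved stays moved. The work goes in short steps, Python scripts to look and compute and a shell command to move; the robot and the scene stay as the last step left them, time stands still between calls to the robot, and variables do not carry over. Pictures are saved under pics/ and viewed, at most 18 in all, crops included, and the job is handed in when it is done.

```bash
mkdir -p pics; ls; cat > h.py <<'E'
import numpy as np, cv2
from plant import sensors, cams, env
def snap(n,f):
    im=cams.capture(n); cv2.imwrite(f'pics/{f}.png',im[:,:,::-1]); return im
def pix2w(c,u,v,z):
    f=200/np.tan(np.radians(c['fov_y'])/2); E=np.array(c['extrinsics'])
    d=E[:3,:3]@np.array([(u-c['cx'])/f,(v-c['cy'])/f,1]); o=E[:3,3]
    return o+d*(z-o[2])/d[2]
def w2pix(c,p):
    f=200/np.tan(np.radians(c['fov_y'])/2); E=np.array(c['extrinsics'])
    q=E[:3,:3].T@(np.array(p)-E[:3,3]); return [round(float(f*q[0]/q[2]+c['cx']),1),round(float(f*q[1]/q[2]+c['cy']),1)]
E
python3 - <<'E'
from h import *
np.set_printoptions(precision=4,suppress=True)
print(sensors.get_state())
for n in ['top','scene','wrist']: snap(n,n+'0'); print(n,cams.get_calibration(n))
E
```

```text
pics
{'t': 0.0, 'joint_positions': array([-1.3594,  0.1311,  1.4893, -0.    ,  1.523 , -0.0854]), 'qvel': array([ 0.0002, -0.0003, -0.0015,  0.0033, -0.0015, -0.0004]), 'joint_torque': array([ -0.0018, -56.9401, -50.0557,  -0.0004,   0.0147,   0.    ]), 'tcp_pos': array([ 0.1754, -0.5732,  0.2303]), 'orientation': array([ 0.989 ,  0.1479, -0.0001, -0.0009]), 'contact_force': array([-0.126 , -0.2211, -0.0601]), 'ft_torque': array([-0.0109,  0.0241,  0.027 ]), 'grasp_force': 0.0, 'width': 0.9990278909436364}
top {'fov_y': 52.17755083509117, 'cx': 325.6519734682879, 'cy': 204.5156379556198, 'extrinsics': array([[ 0.0257, -0.9934,  0.112 ,  0.4262],
       [-0.9997, -0.0259, -0.    , -0.0109],
       [ 0.0029, -0.1119, -0.9937,  1.0158],
       [ 0.    ,  0.    ,  0.    ,  1.    ]])}
scene {'fov_y': 45.136797847192895, 'cx': 317.2140054326977, 'cy': 191.6377310386163, 'extrinsics': array([[ 0.8072,  0.4755, -0.3498,  0.9539],
       [ 0.5903, -0.6443,  0.4862, -0.524 ],
       [ 0.0058, -0.5989, -0.8008,  0.952 ],
       [ 0.    ,  0.    ,  0.    ,  1.    ]])}
wrist {'fov_y': 61.22272056834611, 'cx': 318.88556453649926, 'cy': 197.7103398224219, 'extrinsics': array([[ 0.2923, -0.9196, -0.2623,  0.2413],
       [-0.9563, -0.2817, -0.0781, -0.5526],
       [-0.0021,  0.2737, -0.9618,  0.3729],
       [ 0.    ,  0.    ,  0.    ,  1.    ]])}
```

View pics/top0.png

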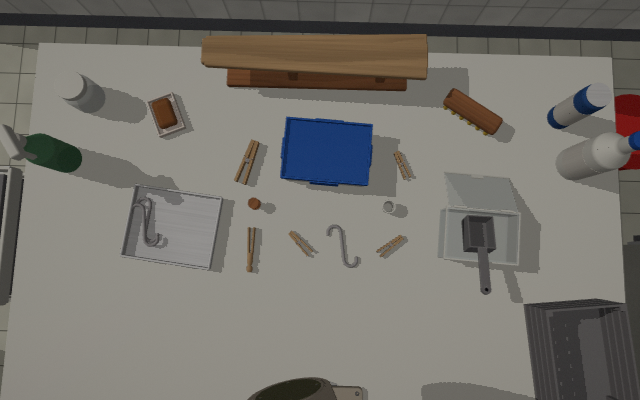

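View pics/scene0.png

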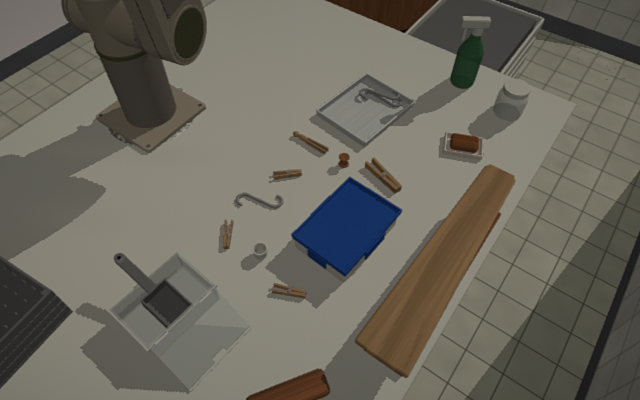

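```bash
python3 - <<'E'
import cv2
im=cv2.imread('pics/top0.png')
cv2.imwrite('pics/c1.png',cv2.resize(im[130:300,235:435],None,fx=4,fy=3.5,interpolation=cv2.INTER_CUBIC)[:595])
cv2.imwrite('pics/c2.png',cv2.resize(im[165:300,380:530],None,fx=4,fy=4,interpolation=cv2.INTER_CUBIC))
E
```

```text
(no output)
```

View pics/c1.png

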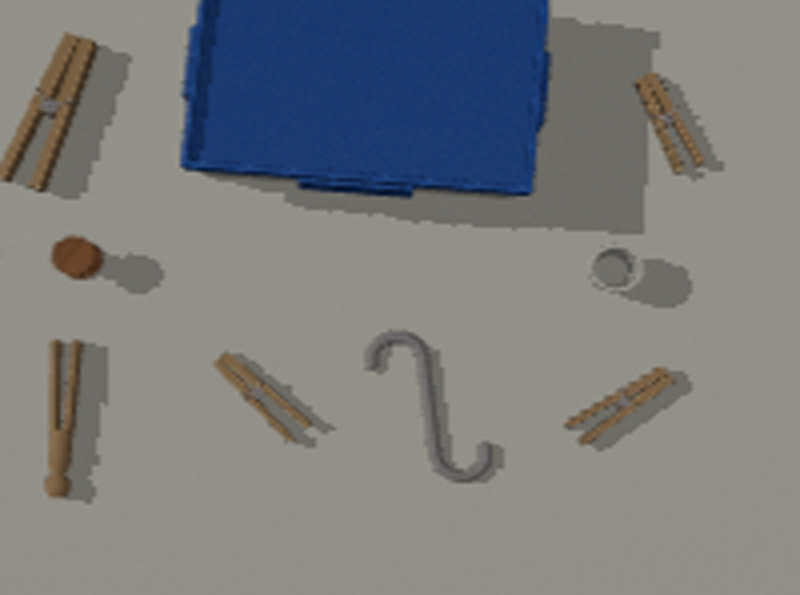

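View pics/c2.png

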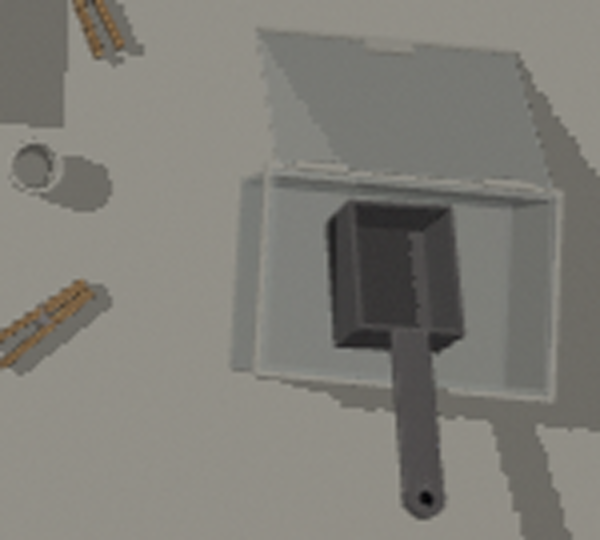

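```bash
python3 - <<'E'
from h import *
np.set_printoptions(precision=4,suppress=True)
c=cams.get_calibration('top')
c1=lambda a,b:(235+a/4,130+b/3.5)
c2=lambda a,b:(380+a/4,165+b/4)
P=lambda n,p,z: print(n,pix2w(c,*p,z)[:2])
for n,m,j,h in [('A',(668,120),(645,78),(692,168)),('B',(624,400),(668,372),(575,435)),('C',(258,394),(225,358),(303,436)),('hookstem',(432,407),(425,360),(440,455)),('towel',(49,106),(82,37),(24,185)),('dolly',(60,418),(67,342),(58,485))]:
    z=.006
    q=[pix2w(c,*c1(*k),z) for k in (m,j,h)]; d=q[1]-q[2]
    print(n,q[0][:2],((q[1]+q[2])/2)[:2],'yaw',np.degrees(np.arctan2(d[1],d[0])),np.linalg.norm(d))
for k in [(268,168),(563,190),(555,400),(258,375)]: P('rim',c2(*k),.064)
P('hend',c2(424,515),.089); P('hroot',c2(412,335),.0604)
P('cup',c1(613,250),.03)
# lid flat corners & tray from full top image
for k in [(287,119),(372,124),(369,184),(282,177)]: P('lid',k,.06)
for k in [(137,186),(222,193),(212,269),(124,258)]: P('tray',k,.02)
E
```

```text
A [ 0.6469 -0.2004] [ 0.6448 -0.2007] yaw 24.671897033267904 0.07160877192248633
B [ 0.4457 -0.1743] [ 0.4433 -0.1728] yaw -51.300198649885125 0.07288450277608825
C [0.4441 0.051 ] [0.4422 0.0473] yaw 42.99899215691507 0.07293514803645516
hookstem [ 0.4378 -0.0562] [ 0.4375 -0.0565] yaw 9.11302205748652 0.06701459084500364
towel [0.6469 0.1893] [0.6436 0.1865] yaw -16.024093172220688 0.11363470164124154
dolly [0.4242 0.172 ] [0.4277 0.1706] yaw -0.518449433669999 0.09988344478428908
rim [ 0.535  -0.2956]
rim [ 0.5266 -0.4684]
rim [ 0.4046 -0.4604]
rim [ 0.4145 -0.2889]
hend [ 0.3397 -0.3737]
hroot [ 0.4398 -0.3798]
cup [ 0.5488 -0.1629]
lid [0.7389 0.0876]
lid [ 0.732  -0.1175]
lid [ 0.5855 -0.1123]
lid [0.5969 0.0943]
tray [0.5722 0.4547]
tray [0.5603 0.2447]
tray [0.3751 0.2587]
tray [0.3958 0.4724]
```

```bash
cat >> h.py <<'E'
from scipy.spatial.transform import Rotation as R
def Rt(yaw,tilt=0):  # tool down, x at yaw (deg); tilt leans fingertips to -x(tool)
    return R.from_euler('z',yaw,degrees=True)*R.from_euler('y',tilt,degrees=True)*R.from_euler('x',180,degrees=True)
def go(p,yaw,tilt=0,back=0):
    """rotate-first then shift, in row units; p = TCP target, minus back along tool z"""
    s=sensors.get_state(); r0=R.from_quat(s['orientation']); r1=Rt(yaw,tilt)
    rv=(r0.inv()*r1).as_rotvec()/.12; t=np.array(p)-back*r1.as_matrix()[:,2]
    print('turn',rv.round(2),'shift',(r1.inv().apply(t-s['tcp_pos'])/.03).round(2),'tcp',s['tcp_pos'].round(4),'F',s['contact_force'].round(1),'w',round(s['width'],3),'t',round(s['t'],1))
E
python3 - <<'E'
from h import *
print(Rt(0,15).as_matrix()[:,2])
h=np.array([.378,-.376,.0785]); r=Rt(-3.5,15); tcp=h+.019*r.as_matrix()[:,2]
print(tcp); go(tcp,-3.5,15,.08)
E
```

```text
[-2.58819045e-01 -1.22464680e-16 -9.65925826e-01]
[ 0.37309161 -0.37569979  0.06014741]
turn [ 0.38 -2.16  2.97] shift [ 7.43 -6.98  1.22] tcp [ 0.1754 -0.5733  0.2305] F [ 0.2 -0.4 -0.3] w 1.001 t 0.1
```

```bash
python3 -m creep '[[0,0,0,0.13,-0.72,0.99,1],[0,0,0,0.13,-0.72,0.99,1],[0,0,0,0.12,-0.72,0.99,1],[0.75,-0.7,0.12,0,0,0,1],[0.75,-0.7,0.12,0,0,0,1],[0.75,-0.7,0.12,0,0,0,1],[0.75,-0.7,0.12,0,0,0,1],[0.75,-0.7,0.12,0,0,0,1],[0.75,-0.7,0.12,0,0,0,1],[0.75,-0.7,0.12,0,0,0,1],[0.75,-0.7,0.12,0,0,0,1],[0.75,-0.7,0.12,0,0,0,1],[0.68,-0.68,0.14,0,0,0,1],[0,0,0,0,0,0,1],[0,0,0,0,0,0,1]]' 60
python3 - <<'E'
from h import *
go([.373,-.3757,.0601],-3.5,15)
im=snap('wrist','w1'); c=cams.get_calibration('wrist')
print(w2pix(c,[.378,-.376,.0785]),w2pix(c,[.3397,-.3737,.089]))
E
```

```text
t: 1.4
tcp_pos: [0.3866, -0.3639, 0.1466]
orientation: [0.994, -0.002, -0.111, -0.003]
contact_force: [0.3, -0.1, -0.1]
width: 1.001
grasp_force: 0.0
turn [ 0.06 -0.32  0.48] shift [0.33 0.42 2.9 ] tcp [ 0.3866 -0.3639  0.1466] F [ 0.3 -0.1 -0.1] w 1.001 t 1.4
[337.5, 199.9] [333.5, 256.9]
```

View pics/w1.png

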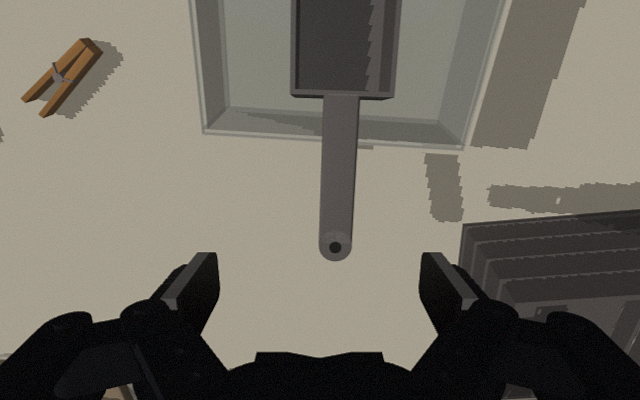

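```bash
python3 -m creep '[[0,0,0,0.06,-0.32,0.48,1],[0.17,0.21,0.5,0,0,0,1],[0.16,0.21,0.5,0,0,0,1],[0,0,0.5,0,0,0,1],[0,0,0.5,0,0,0,1],[0,0,0.5,0,0,0,1],[0,0,0.4,0,0,0,1],[0,0,0,0,0,0,1]]' 60
python3 - <<'E'
from h import *
go([.373,-.3757,.0601],-3.5,15)
E
```

```text
t: 2.12
tcp_pos: [0.3701, -0.3768, 0.0585]
orientation: [0.991, -0.033, -0.131, -0.005]
contact_force: [-0.7, 0.9, 0.4]
width: 1.0
grasp_force: 0.0
turn [-0.02  0.02 -0.04] shift [ 0.08 -0.04 -0.07] tcp [ 0.3701 -0.3768  0.0585] F [-0.7  0.9  0.4] w 1.0 t 2.1
```

```bash
python3 -m creep '[[0.08,0,-0.05,0,0,0,-1],[0,0,0,0,0,0,-1],[0,0,0,0,0,0,-1],[0,0,0,0,0,0,-1],[0,0,0,0,0,0,-1],[0,0,0,0,0,0,-1],[0,0,0,0,0,0,-1],[0,0,0,0,0,0,-1],[0,0,0,0,0,0,-1],[0,0,0,0,0,0,-1]]' 60
python3 - <<'E'
from h import *
go([.373,-.3757,.0601],-3.5,15)
print(sensors.get_state()['grasp_force'])
E
```

```text
t: 2.95
tcp_pos: [0.3757, -0.3776, 0.0621]
orientation: [0.991, -0.032, -0.129, -0.003]
contact_force: [2.2, 0.9, 3.5]
width: 0.241
grasp_force: 58.4
turn [ 0.01 -0.02 -0.03] shift [-0.07 -0.06  0.09] tcp [ 0.3757 -0.3776  0.0621] F [2.2 0.9 3.5] w 0.241 t 3.0
58.390426320402185
```

```bash
python3 -m creep '[[-0.08,0,-0.3,0,0,0,-1],[-0.08,0,-0.3,0,0,0,-1],[-0.08,0,-0.3,0,0,0,-1],[-0.08,0,-0.3,0,0,0,-1],[-0.13,0,-0.48,0,0,0,-1],[-0.13,0,-0.48,0,0,0,-1],[-0.13,0,-0.48,0,0,0,-1],[-0.13,0,-0.48,0,0,0,-1],[-0.13,0,-0.48,0,0,0,-1],[-0.13,0,-0.48,0,0,0,-1],[-0.13,0,-0.48,0,0,0,-1],[0,0,0,0,0,0,-1]]' 60
python3 - <<'E'
from h import *
go([.557,-.006,.20],-3.5,0)
snap('wrist','w2')
E
```

```text
t: 3.95
tcp_pos: [0.3761, -0.3785, 0.208]
orientation: [0.991, -0.032, -0.128, -0.001]
contact_force: [0.4, 0.6, 0.4]
width: 0.239
grasp_force: 58.0
turn [ 0.05  2.13 -0.03] shift [  5.26 -12.76   0.27] tcp [ 0.3761 -0.3785  0.208 ] F [0.4 0.6 0.4] w 0.239 t 4.0
```

View pics/w2.png

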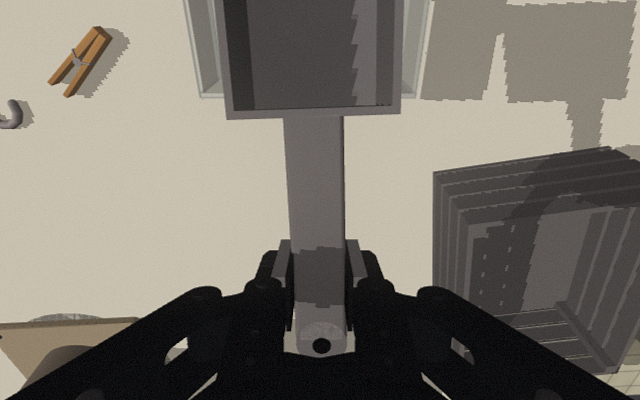

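```bash
python3 -m creep '[[0,0,0,0.02,0.71,-0.01,-1],[0,0,0,0.02,0.71,-0.01,-1],[0,0,0,0.02,0.71,-0.01,-1],[0.33,-0.8,0.02,0,0,0,-1],[0.33,-0.8,0.02,0,0,0,-1],[0.33,-0.8,0.02,0,0,0,-1],[0.33,-0.8,0.02,0,0,0,-1],[0.33,-0.8,0.02,0,0,0,-1],[0.33,-0.8,0.02,0,0,0,-1],[0.33,-0.8,0.02,0,0,0,-1],[0.33,-0.8,0.02,0,0,0,-1],[0.33,-0.8,0.02,0,0,0,-1],[0.33,-0.8,0.02,0,0,0,-1],[0.33,-0.8,0.02,0,0,0,-1],[0.33,-0.8,0.02,0,0,0,-1],[0.33,-0.8,0.02,0,0,0,-1],[0.33,-0.8,0.02,0,0,0,-1],[0.33,-0.8,0.02,0,0,0,-1],[0.3,-0.7,0,0,0,0,-1],[0,0,0,0,0,0,-1]]' 60
python3 -m creep '[[0,0,0,0,0,0,-1],[0,0,0,0,0,0,-1]]'
python3 - <<'E'
from h import *
go([.557,-.006,.073],-3.5,0)
snap('wrist','w3'); snap('scene','s3')
E
```

```text
t: 5.67
tcp_pos: [0.556, -0.0029, 0.1947]
orientation: [1.0, -0.029, -0.003, -0.004]
contact_force: [0.0, 0.3, -0.6]
width: 0.236
grasp_force: 58.4
t: 5.83
tcp_pos: [0.5549, -0.0068, 0.195]
orientation: [1.0, -0.031, -0.003, -0.003]
contact_force: [-0.3, -0.1, -0.6]
width: 0.239
grasp_force: 58.4
turn [-0.05  0.05 -0.  ] shift [ 0.07 -0.03  4.07] tcp [ 0.5549 -0.0068  0.195 ] F [-0.3 -0.1 -0.6] w 0.239 t 5.8
```

View pics/w3.png

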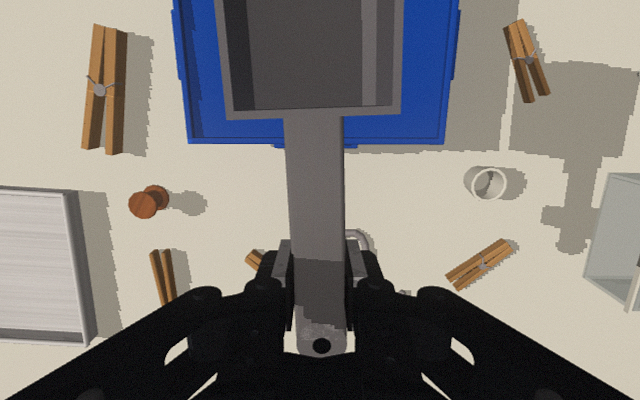

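View pics/s3.png

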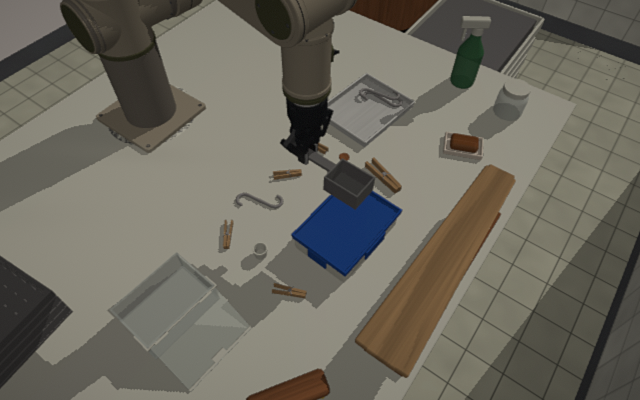

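```bash
python3 - <<'E'
from h import *
np.set_printoptions(precision=4,suppress=True)
c=cams.get_calibration('wrist')
for n,u,v,z in [('bowlrearL',228,119,.218),('bowlrearR',400,114,.218),('lidL',189,143,.06),('lidR',444,143,.06),('hook end',0,0,.0),('B',482,264,.006),('A',527,62,.006),('handle hole',321,346,.218),('traycorner',72,194,.02),('traycorner2',92,345,.02)]: print(n,pix2w(c,u,v,z)[:2])
E
```

```text
bowlrearL [0.62   0.0205]
bowlrearR [ 0.618  -0.0387]
lidL [0.597 0.098]
lidR [ 0.5841 -0.1099]
hook end [0.7275 0.2691]
B [ 0.4431 -0.175 ]
A [ 0.6453 -0.2013]
handle hole [ 0.5247 -0.0058]
traycorner [0.5509 0.237 ]
traycorner2 [0.3755 0.2616]
```

```bash
python3 -m creep '[[0.2,0,0.4,-0.05,0.05,0,-1],[0,0,0.4,0,0,0,-1],[0,0,0.4,0,0,0,-1],[0,0,0.4,0,0,0,-1],[0,0,0.4,0,0,0,-1],[0,0,0.4,0,0,0,-1],[0,0,0.4,0,0,0,-1],[0,0,0.4,0,0,0,-1],[0,0,0.3,0,0,0,-1],[0,0,0.2,0,0,0,-1],[0,0,0.1,0,0,0,-1],[0,0,0.05,0,0,0,-1],[0,0,0,0,0,0,-1],[0,0,0,0,0,0,-1]]' 60
python3 - <<'E'
from h import *
go([.557,-.006,.073],-3.5,0)
E
```

```text
t: 7.1
tcp_pos: [0.5621, -0.0069, 0.0811]
orientation: [1.0, -0.031, 0.001, 0.0]
contact_force: [-0.2, 1.4, 0.1]
width: 0.242
grasp_force: 58.4
turn [ 0.   -0.02 -0.  ] shift [-0.17 -0.02  0.27] tcp [ 0.5621 -0.0069  0.0811] F [-0.2  1.4  0.1] w 0.242 t 7.1
```

```bash
python3 -m creep '[[0,0,0.06,0,0,0,-1],[0,0,0.06,0,0,0,-1],[0,0,0.06,0,0,0,-1],[0,0,0,0,0,0,-1]]'; python3 -m creep '[[0,0,0.06,0,0,0,-1],[0,0,0,0,0,0,-1]]';python3 -m creep '[[0,0,0.05,0,0,0,-1],[0,0,0,0,0,0,-1]]'
```

```text
t: 7.43
tcp_pos: [0.5618, -0.0069, 0.0752]
orientation: [1.0, -0.031, 0.001, 0.0]
contact_force: [-1.4, -0.3, 3.7]
width: 0.241
grasp_force: 58.9
t: 7.6
tcp_pos: [0.5621, -0.0068, 0.0739]
orientation: [1.0, -0.031, 0.001, 0.0]
contact_force: [-2.5, 0.1, 6.9]
width: 0.246
grasp_force: 59.4
t: 7.77
tcp_pos: [0.5626, -0.0067, 0.0728]
orientation: [1.0, -0.031, 0.002, -0.0]
contact_force: [-0.8, 1.2, 6.8]
width: 0.241
grasp_force: 59.9
```

```bash
python3 -m creep '[[0,0,0,0,0,0,-0.3],[0,0,0,0,0,0,0],[0,0,0,0,0,0,0],[0,0,0,0,0,0,0],[0,0,0,0,0,0,0],[0,0,0,0,0,0,0],[0,0,-0.3,0,0,0,0],[0,0,-0.8,0,0,0,0],[0,0,-0.8,0,0,0,0],[0,0,-0.8,0,0,0,0],[0,0,-0.8,0,0,0,0],[0,0,-0.8,0,0,0,0],[0,0,0,0,0,0,0],[0,0,0,0,0,0,0]]'
python3 - <<'E'
from h import *
snap('wrist','w4')
go([.445,.05,.11],43,0)
E
```

```text
t: 8.93
tcp_pos: [0.5629, -0.007, 0.2036]
orientation: [1.0, -0.031, 0.003, 0.0]
contact_force: [0.4, -0.0, 0.5]
width: 0.5
grasp_force: 0.0
turn [ 0.01 -0.02 -6.77] shift [-1.56 -4.04  3.06] tcp [ 0.5618 -0.0068  0.2017] F [ 0.2 -0.6 -0.4] w 0.498 t 9.0
```

View pics/w4.png

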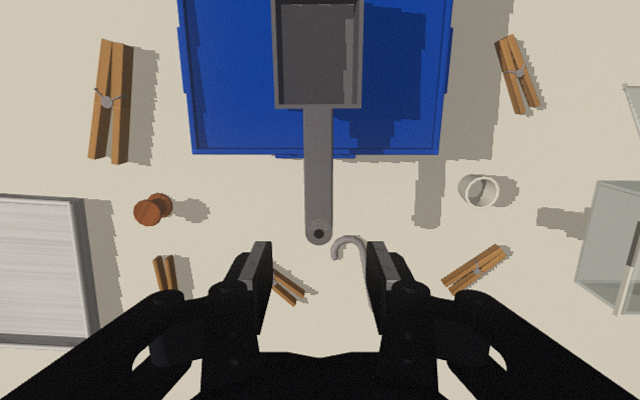

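```bash
python3 -m creep '[[0,0,0,0,0,-0.97,0],[0,0,0,0,0,-0.97,0],[0,0,0,0,0,-0.97,0],[0,0,0,0,0,-0.97,0],[0,0,0,0,0,-0.97,0],[0,0,0,0,0,-0.97,0],[0,0,0,0,0,-0.95,0],[-0.26,-0.67,0.5,0,0,0,0],[-0.26,-0.67,0.5,0,0,0,0],[-0.26,-0.67,0.5,0,0,0,0],[-0.26,-0.67,0.5,0,0,0,0],[-0.26,-0.67,0.5,0,0,0,0],[-0.26,-0.67,0.5,0,0,0,0],[0,0,0,0,0,0,0],[0,0,0,0,0,0,0]]'
python3 - <<'E'
from h import *
go([.443,.049,.004],43,0)
snap('wrist','w5'); c=cams.get_calibration('wrist'); print(w2pix(c,[.443,.049,.006]))
E
```

```text
t: 10.23
tcp_pos: [0.4424, 0.0498, 0.1082]
orientation: [0.93, 0.367, -0.002, -0.001]
contact_force: [0.4, -0.2, -0.2]
width: 0.501
grasp_force: 0.0
turn [-0.02  0.02  0.01] shift [-0.    0.03  3.47] tcp [0.4424 0.0498 0.1082] F [ 0.4 -0.2 -0.2] w 0.501 t 10.2
[319.5, 198.6]
```

View pics/w5.png

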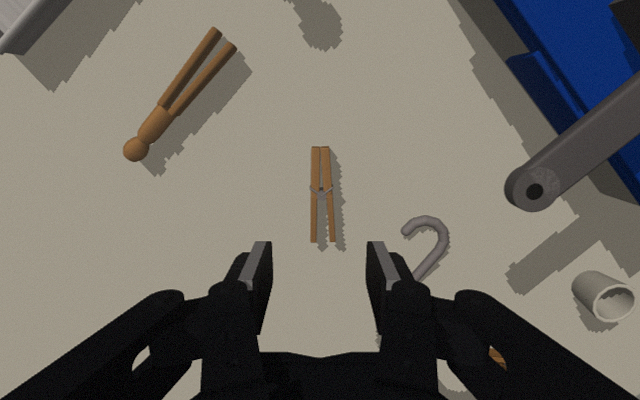

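```bash
python3 -m creep '[[0,0.03,0.6,-0.02,0.02,0,0],[0,0,0.7,0,0,0,0],[0,0,0.7,0,0,0,0],[0,0,0.7,0,0,0,0],[0,0,0.45,0,0,0,0],[0,0,0.2,0,0,0,0],[0,0,0.05,0,0,0,0],[0,0,0,0,0,0,0],[0,0,0,0,0,0,-1],[0,0,0,0,0,0,-1],[0,0,0,0,0,0,-1],[0,0,0,0,0,0,-1],[0,0,0,0,0,0,-1],[0,0,0,0,0,0,-1],[0,0,0,0,0,0,-1]]' 40
python3 -m creep '[[0,0,-0.3,0,0,0,-1],[0,0,-0.8,0,0,0,-1],[0,0,-0.8,0,0,0,-1],[0,0,-0.8,0,0,0,-1],[0,0,-0.8,0,0,0,-1],[0,0,-0.8,0,0,0,-1],[0,0,0,0,0,0,-1]]'
python3 - <<'E'
from h import *
go([.47,-.345,.16],80,0)
print(sensors.get_state()['joint_positions'].round(2))
E
```

```text
t: 11.53
tcp_pos: [0.4473, 0.0488, 0.01]
orientation: [0.93, 0.367, 0.003, 0.001]
contact_force: [-0.9, 0.1, 6.3]
width: 0.165
grasp_force: 38.9
t: 12.12
tcp_pos: [0.4488, 0.0488, 0.144]
orientation: [0.93, 0.367, 0.006, 0.003]
contact_force: [0.8, -1.3, 1.2]
width: 0.161
grasp_force: 38.9
turn [ 0.1  -0.05 -5.38] shift [-12.8    2.98  -0.53] tcp [0.4488 0.0488 0.144 ] F [ 0.8 -1.3  1.2] w 0.161 t 12.1
[-0.01 -0.24  2.01 -0.    1.36  0.81]
```

```bash
python3 - <<'E'
from h import *
go([.473,-.333,.12],-3,0)
E
```

```text
turn [ 0.04 -0.11  6.69] shift [ 1.47 12.67  0.8 ] tcp [0.4488 0.0488 0.144 ] F [ 0.8 -1.3  1.2] w 0.161 t 12.1
```

```bash
python3 -m creep '[[0,0,0,0.01,-0.02,0.96,-1],[0,0,0,0.01,-0.02,0.96,-1],[0,0,0,0.01,-0.02,0.96,-1],[0,0,0,0.01,-0.02,0.96,-1],[0,0,0,0,-0.02,0.96,-1],[0,0,0,0,-0.01,0.96,-1],[0,0,0,0,0,0.93,-1],[0.12,0.95,0,0,0,0,-1],[0.12,0.98,0,0,0,0,-1],[0.12,0.98,0,0,0,0,-1],[0.12,0.98,0,0,0,0,-1],[0.12,0.98,0,0,0,0,-1],[0.12,0.98,0,0,0,0,-1],[0.12,0.98,0,0,0,0,-1],[0.12,0.98,0,0,0,0,-1],[0.12,0.98,0,0,0,0,-1],[0.12,0.98,0.1,0,0,0,-1],[0.12,0.98,0.3,0,0,0,-1],[0.12,0.98,0.4,0,0,0,-1],[0.03,0.94,0,0,0,0,-1]]'
python3 -m creep '[[0,0,0,0,0,0,-1],[0,0,0,0,0,0,-1]]'
python3 - <<'E'
from h import *
go([.473,-.333,.020],-3,0)
E
```

```text
t: 13.78
tcp_pos: [0.4684, -0.3338, 0.1116]
orientation: [1.0, -0.026, -0.006, -0.0]
contact_force: [0.6, -0.3, -1.5]
width: 0.163
grasp_force: 38.9
t: 13.95
tcp_pos: [0.469, -0.3341, 0.1138]
orientation: [1.0, -0.027, -0.005, 0.001]
contact_force: [-0.2, 0.9, -0.3]
width: 0.162
grasp_force: 38.9
turn [ 0.01  0.08 -0.02] shift [ 0.13 -0.04  3.13] tcp [ 0.469  -0.3341  0.1138] F [-0.2  0.9 -0.3] w 0.162 t 13.9
```

```bash
python3 -m creep '[[0.1,0.1,0.5,0,0,0,-1],[0,0.1,0.5,0,0,0,-1],[0,0,0.5,0,0,0,-1],[0,0,0.5,0,0,0,-1],[0,0,0.5,0,0,0,-1],[0,0,0.4,0,0,0,-1],[0,0,0.2,0,0,0,-1],[0,0,0,0,0,0,-1],[0,0,0,0,0,0,-0.5],[0,0,0,0,0,0,-0.5],[0,0,0,0,0,0,-0.5],[0,0,0,0,0,0,-0.5],[0,0,-0.4,0,0,0,-0.5],[0,0,-0.8,0,0,0,-0.5],[0,0,-0.8,0,0,0,-0.5],[0,0,-0.8,0,0,0,-0.5],[0,0,-0.8,0,0,0,-0.5],[0,0,0,0,0,0,0],[0,0,0,0,0,0,0]]'
python3 - <<'E'
from h import *
go([.4445,-.174,.11],-51,0)
print(sensors.get_state()['joint_positions'].round(2))
snap('wrist','w6')
E
```

```text
t: 15.53
tcp_pos: [0.4738, -0.3405, 0.1325]
orientation: [1.0, -0.026, -0.003, 0.003]
contact_force: [-1.3, 0.6, -0.1]
width: 0.498
grasp_force: 0.0
turn [0.06 0.02 6.98] shift [-4.93 -2.73  0.75] tcp [ 0.4738 -0.3405  0.1325] F [-1.3  0.6 -0.1] w 0.498 t 15.5
[-0.71  0.15  1.65 -0.01  1.34  0.92]
```

View pics/w6.png

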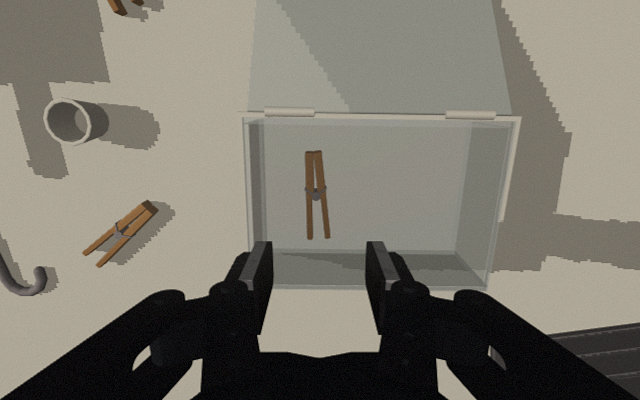

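```bash
python3 -m creep '[[0,0,0,0.01,0,0.99,0],[0,0,0,0.01,0,0.99,0],[0,0,0,0.01,0,0.99,0],[0,0,0,0.01,0,0.99,0],[0,0,0,0.01,0,0.99,0],[0,0,0,0.01,0,0.99,0],[0,0,0,0,0.02,0.99,0],[-0.82,-0.46,0,0,0,0,0],[-0.82,-0.46,0,0,0,0,0],[-0.82,-0.46,0.1,0,0,0,0],[-0.82,-0.46,0.15,0,0,0,0],[-0.82,-0.46,0.2,0,0,0,0],[-0.8,-0.44,0.3,0,0,0,0],[0,0,0,0,0,0,0],[0,0,0,0,0,0,0]]'
python3 - <<'E'
from h import *
np.set_printoptions(suppress=True)
go([.4445,-.174,.005],-51,0)
im=snap('wrist','w7'); c=cams.get_calibration('wrist'); print(w2pix(c,[.4445,-.174,.006]))
hsv=cv2.cvtColor(im,cv2.COLOR_RGB2HSV); m=((hsv[...,1]>110)&(hsv[...,0]>5)&(hsv[...,0]<22)&(hsv[...,2]>60)).astype('uint8')
n,l,st,ce=cv2.connectedComponentsWithStats(cv2.morphologyEx(m,cv2.MORPH_CLOSE,np.ones((9,9))))
for i in range(1,n):
    if st[i,4]>150:
        q=cv2.minAreaRect(np.argwhere(l==i)[:,::-1].astype(np.float32)); print(q,pix2w(c,*q[0],.01)[:2].round(4))
E
```

```text
t: 16.83
tcp_pos: [0.4411, -0.1717, 0.1054]
orientation: [0.904, -0.427, -0.005, -0.0]
contact_force: [-0.2, 0.1, 0.2]
width: 0.498
grasp_force: 0.0
turn [0.03 0.07 0.07] shift [ 0.13 -0.04  3.35] tcp [ 0.4411 -0.1717  0.1054] F [-0.2  0.1  0.2] w 0.498 t 16.8
[316.8, 192.8]
((479.6371765136719, 8.76895523071289), (28.419815063476562, 16.823570251464844), 57.2647705078125) [ 0.4421 -0.3335]
((313.4999694824219, 193.99996948242188), (95.99998474121094, 22.999996185302734), 90.0) [ 0.4465 -0.1727]
```

```bash
python3 -m creep '[[0.13,-0.06,0.6,0.03,0.07,0.05,0],[0,0,0.7,0,0,0,0],[0,0,0.7,0,0,0,0],[0,0,0.7,0,0,0,0],[0,0,0.4,0,0,0,0],[0,0,0.2,0,0,0,0],[0,0,0,0,0,0,0],[0,0,0,0,0,0,0],[0,0,0,0,0,0,-1],[0,0,0,0,0,0,-1],[0,0,0,0,0,0,-1],[0,0,0,0,0,0,-1],[0,0,0,0,0,0,-1],[0,0,0,0,0,0,-1],[0,0,0,0,0,0,-1]]' 40
python3 -m creep '[[0,0,-0.3,0,0,0,-1],[0,0,-0.8,0,0,0,-1],[0,0,-0.8,0,0,0,-1],[0,0,-0.8,0,0,0,-1],[0,0,-0.8,0,0,0,-1],[0,0,-0.5,0,0,0,-1],[0,0,0,0,0,0,-1]]'
python3 - <<'E'
from h import *
go([.468,-.380,.12],-3,0)
E
```

```text
t: 18.13
tcp_pos: [0.4476, -0.1761, 0.0095]
orientation: [0.903, -0.43, 0.003, 0.0]
contact_force: [-1.5, -2.0, 6.7]
width: 0.163
grasp_force: 39.2
t: 18.72
tcp_pos: [0.4487, -0.1763, 0.1331]
orientation: [0.903, -0.43, 0.005, -0.0]
contact_force: [1.5, 0.2, 0.3]
width: 0.161
grasp_force: 39.0
turn [-0.   -0.09 -6.98] shift [1.   6.75 0.44] tcp [ 0.4487 -0.1763  0.1331] F [1.5 0.2 0.3] w 0.161 t 18.7
```

```bash
python3 -m creep '[[0,0,0,0,0,-0.99,-1],[0,0,0,0,-0.02,-0.99,-1],[0,0,0,0,-0.02,-0.99,-1],[0,0,0,0,-0.02,-0.99,-1],[0,0,0,0,-0.02,-0.99,-1],[0,0,0,0,-0.01,-0.99,-1],[0,0,0,0,0,-0.99,-1],[0.14,0.96,0,0,0,0,-1],[0.14,0.96,0,0,0,0,-1],[0.14,0.96,0,0,0,0,-1],[0.14,0.96,0,0,0,0,-1],[0.14,0.96,0,0,0,0,-1],[0.14,0.96,0.1,0,0,0,-1],[0.14,0.96,0.1,0,0,0,-1],[0,0,0.1,0,0,0,-1],[0,0,0,0,0,0,-1],[0,0,0,0,0,0,-1]]'
python3 - <<'E'
from h import *
go([.468,-.380,.02],-3,0)
E
```

```text
t: 20.13
tcp_pos: [0.4631, -0.3773, 0.117]
orientation: [1.0, -0.029, -0.004, -0.003]
contact_force: [-0.0, -0.4, -0.4]
width: 0.161
grasp_force: 39.1
turn [-0.05  0.07 -0.05] shift [0.17 0.08 3.23] tcp [ 0.4631 -0.3773  0.117 ] F [-0.  -0.4 -0.4] w 0.161 t 20.1
```

```bash
python3 -m creep '[[0.15,0.1,0.5,0,0,0,-1],[0,0.1,0.5,0,0,0,-1],[0,0.1,0.5,0,0,0,-1],[0,0,0.5,0,0,0,-1],[0,0,0.5,0,0,0,-1],[0,0,0.5,0,0,0,-1],[0,0,0.2,0,0,0,-1],[0,0,0,0,0,0,-1],[0,0,0,0,0,0,-0.5],[0,0,0,0,0,0,-0.5],[0,0,0,0,0,0,-0.5],[0,0,0,0,0,0,-0.5],[0,0,-0.4,0,0,0,-0.5],[0,0,-0.8,0,0,0,-0.5],[0,0,-0.8,0,0,0,-0.5],[0,0,-0.8,0,0,0,-0.5],[0,0,-0.8,0,0,0,-0.5],[0,0,0,0,0,0,0],[0,0,0,0,0,0,0]]'
python3 - <<'E'
from h import *
go([.646,-.201,.13],25,0)
E
```

```text
t: 21.72
tcp_pos: [0.4692, -0.3888, 0.1338]
orientation: [1.0, -0.029, -0.001, 0.0]
contact_force: [-0.2, -0.1, -0.5]
width: 0.499
grasp_force: 0.0
turn [-0.    0.02 -4.12] shift [ 7.99 -3.18  0.13] tcp [ 0.4692 -0.3888  0.1338] F [-0.2 -0.1 -0.5] w 0.499 t 21.7
```

```bash
python3 -m creep '[[0,0,0,0,0,-0.99,0],[0,0,0,0,0,-0.99,0],[0,0,0,0,0,-0.99,0],[0,0,0,0,0,-0.99,0],[0,0,0,0,0,-0.16,0],[0.8,-0.32,0,0,0,0,0],[0.8,-0.32,0,0,0,0,0],[0.8,-0.32,0,0,0,0,0],[0.8,-0.32,0,0,0,0,0],[0.8,-0.32,0,0,0,0,0],[0.8,-0.32,0,0,0,0,0],[0.8,-0.32,0,0,0,0,0],[0.8,-0.32,0,0,0,0,0],[0.8,-0.32,0.1,0,0,0,0],[0.8,-0.32,0.1,0,0,0,0],[0,0,0,0,0,0,0],[0,0,0,0,0,0,0]]'
python3 - <<'E'
from h import *
im=snap('wrist','w8'); c=cams.get_calibration('wrist')
hsv=cv2.cvtColor(im,cv2.COLOR_RGB2HSV); m=((hsv[...,1]>110)&(hsv[...,0]>5)&(hsv[...,0]<22)&(hsv[...,2]>60)).astype('uint8')
n,l,st,ce=cv2.connectedComponentsWithStats(cv2.morphologyEx(m,cv2.MORPH_CLOSE,np.ones((9,9))))
for i in range(1,n):
    if st[i,4]>150:
        q=cv2.minAreaRect(np.argwhere(l==i)[:,::-1].astype(np.float32)); print(q,pix2w(c,*q[0],.01)[:2].round(4))
go([.6455,-.201,.005],25,0)
E
```

```text
t: 23.13
tcp_pos: [0.6447, -0.1974, 0.1225]
orientation: [0.976, 0.216, -0.004, -0.003]
contact_force: [-0.6, -1.3, -0.4]
width: 0.498
grasp_force: 0.0
((591.9999389648438, 119.99998474121094), (219.99996948242188, 93.99998474121094), 90.0) [ 0.7781 -0.3547]
((322.0, 190.0), (90.0, 22.0), 90.0) [ 0.6465 -0.1982]
turn [-0.06  0.05 -0.01] shift [0.   0.09 3.93] tcp [ 0.6442 -0.1985  0.1228] F [ 0.8 -0.6 -0. ] w 0.497 t 23.2
```

```bash
python3 -m creep '[[0.05,0.03,0.6,-0.06,0.05,0,0],[0,0,0.7,0,0,0,0],[0,0,0.7,0,0,0,0],[0,0,0.7,0,0,0,0],[0,0,0.6,0,0,0,0],[0,0,0.4,0,0,0,0],[0,0,0.2,0,0,0,0],[0,0,0,0,0,0,0],[0,0,0,0,0,0,0],[0,0,0,0,0,0,-1],[0,0,0,0,0,0,-1],[0,0,0,0,0,0,-1],[0,0,0,0,0,0,-1],[0,0,0,0,0,0,-1],[0,0,0,0,0,0,-1],[0,0,0,0,0,0,-1]]' 40
python3 -m creep '[[0,0,-0.3,0,0,0,-1],[0,0,-0.8,0,0,0,-1],[0,0,-0.8,0,0,0,-1],[0,0,-0.8,0,0,0,-1],[0,0,-0.8,0,0,0,-1],[0,0,-0.8,0,0,0,-1],[0,0,0,0,0,0,-1]]'
python3 - <<'E'
from h import *
go([.466,-.422,.13],-3,0)
E
```

```text
t: 24.52
tcp_pos: [0.6478, -0.1996, 0.0086]
orientation: [0.976, 0.216, 0.002, 0.001]
contact_force: [-0.1, -0.3, 5.6]
width: 0.172
grasp_force: 39.2
t: 25.1
tcp_pos: [0.6495, -0.2001, 0.1434]
orientation: [0.976, 0.217, 0.005, 0.003]
contact_force: [1.0, -0.7, 1.4]
width: 0.168
grasp_force: 39.0
turn [ 0.05 -0.09  4.07] shift [-5.72  7.71  0.45] tcp [ 0.6495 -0.2001  0.1434] F [ 1.  -0.7  1.4] w 0.168 t 25.1
```

```bash
python3 -m creep '[[0,0,0,0.01,-0.02,0.99,-1],[0,0,0,0.01,-0.02,0.99,-1],[0,0,0,0.01,-0.02,0.99,-1],[0,0,0,0.01,-0.02,0.99,-1],[0,0,0,0,0,0.1,-1],[-0.57,0.77,0,0,0,0,-1],[-0.57,0.77,0,0,0,0,-1],[-0.57,0.77,0,0,0,0,-1],[-0.57,0.77,0,0,0,0,-1],[-0.57,0.77,0,0,0,0,-1],[-0.57,0.77,0,0,0,0,-1],[-0.57,0.77,0,0,0,0,-1],[-0.57,0.77,0,0,0,0,-1],[-0.57,0.77,0.1,0,0,0,-1],[-0.57,0.77,0.1,0,0,0,-1],[0,0,0.1,0,0,0,-1],[0,0,0,0,0,0,-1],[0,0,0,0,0,0,-1]]'
python3 - <<'E'
from h import *
go([.466,-.422,.02],-3,0)
E
```

```text
t: 26.6
tcp_pos: [0.4637, -0.4206, 0.1274]
orientation: [1.0, -0.025, -0.004, -0.002]
contact_force: [-0.1, 0.2, -0.4]
width: 0.168
grasp_force: 39.0
turn [-0.03  0.07  0.02] shift [0.08 0.04 3.58] tcp [ 0.4637 -0.4206  0.1274] F [-0.1  0.2 -0.4] w 0.168 t 26.6
```

```bash
python3 -m creep '[[0.08,0,0.5,0,0,0,-1],[0,0,0.5,0,0,0,-1],[0,0,0.5,0,0,0,-1],[0,0,0.5,0,0,0,-1],[0,0,0.5,0,0,0,-1],[0,0,0.5,0,0,0,-1],[0,0,0.4,0,0,0,-1],[0,0,0.1,0,0,0,-1],[0,0,0,0,0,0,-1],[0,0,0,0,0,0,-0.5],[0,0,0,0,0,0,-0.5],[0,0,0,0,0,0,-0.5],[0,0,0,0,0,0,-0.5],[0,0,-0.4,0,0,0,-0.5],[0,0,-0.8,0,0,0,-0.5],[0,0,-0.8,0,0,0,-0.5],[0,0,-0.8,0,0,0,-0.5],[0,0,-0.8,0,0,0,-0.5],[0,0,0,0,0,0,0],[0,0,0,0,0,0,0]]'
python3 - <<'E'
from h import *
snap('wrist','w9')
go([.438,-.0563,.12],9,0)
E
```

```text
t: 28.27
tcp_pos: [0.4674, -0.4226, 0.1343]
orientation: [1.0, -0.025, -0.002, 0.001]
contact_force: [-0.1, -0.1, 0.3]
width: 0.498
grasp_force: 0.0
turn [-0.01  0.05 -1.73] shift [  0.96 -12.18   0.41] tcp [ 0.4666 -0.4217  0.1322] F [ 0.5 -1.1 -1.2] w 0.498 t 28.3
```

View pics/w9.png

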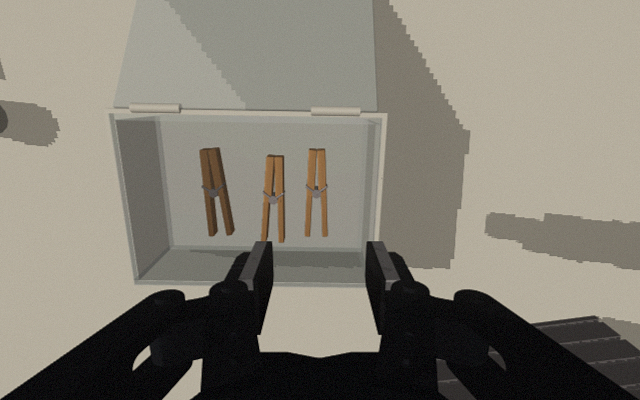

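```bash
python3 -m creep '[[0,0,0,0,0.02,-0.9,0],[0,0,0,0,0.02,-0.83,0],[0.08,-0.93,0,0,0,0,0],[0.08,-0.93,0,0,0,0,0],[0.08,-0.93,0,0,0,0,0],[0.08,-0.93,0,0,0,0,0],[0.08,-0.93,0,0,0,0,0],[0.08,-0.93,0,0,0,0,0],[0.08,-0.93,0,0,0,0,0],[0.08,-0.93,0,0,0,0,0],[0.08,-0.93,0,0,0,0,0],[0.08,-0.93,0,0,0,0,0],[0.08,-0.93,0.1,0,0,0,0],[0.08,-0.93,0.2,0,0,0,0],[0,-0.93,0,0,0,0,0],[0,0,0,0,0,0,0],[0,0,0,0,0,0,0]]'
python3 - <<'E'
from h import *
im=snap('wrist','w10'); c=cams.get_calibration('wrist'); print(w2pix(c,[.438,-.0563,.004]))
go([.438,-.0563,.005],9,0)
E
```

```text
t: 29.73
tcp_pos: [0.4369, -0.0571, 0.1217]
orientation: [0.997, 0.08, -0.003, -0.002]
contact_force: [0.7, -0.7, -0.1]
width: 0.502
grasp_force: 0.0
[318.4, 189.7]
turn [-0.03  0.04  0.01] shift [ 0.03 -0.06  3.9 ] tcp [ 0.4374 -0.0581  0.122 ] F [-0.9 -0.6 -0.3] w 0.497 t 29.8
```

View pics/w10.png

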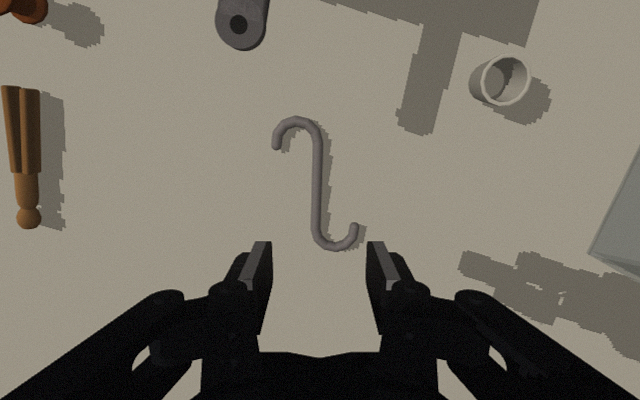

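```bash
python3 -m creep '[[0.1,-0.06,0.6,-0.03,0.04,0,0],[0,0,0.7,0,0,0,0],[0,0,0.7,0,0,0,0],[0,0,0.7,0,0,0,0],[0,0,0.6,0,0,0,0],[0,0,0.3,0,0,0,0],[0,0,0.15,0,0,0,0],[0,0,0,0,0,0,0],[0,0,0,0,0,0,0]]' 50
```

```text
t: 30.53
tcp_pos: [0.4412, -0.0566, 0.0109]
orientation: [0.997, 0.078, 0.001, 0.0]
contact_force: [0.2, -0.1, 0.5]
width: 0.501
grasp_force: 0.0
```

```bash
python3 -m creep '[[0,0,0.15,0,0,0,0],[0,0,0.1,0,0,0,0],[0,0,0,0,0,0,0]]'; python3 -m creep '[[0,0,0,0,0,0,-1],[0,0,0,0,0,0,-1],[0,0,0,0,0,0,-1],[0,0,0,0,0,0,-1],[0,0,0,0,0,0,-1],[0,0,0,0,0,0,-1],[0,0,0,0,0,0,-1],[0,0,0,0,0,0,-1]]' 60;  python3 -m creep '[[0,0,-0.2,0,0,0,-1],[0,0,-0.5,0,0,0,-1],[0,0,-0.8,0,0,0,-1],[0,0,-0.8,0,0,0,-1],[0,0,-0.8,0,0,0,-1],[0,0,0,0,0,0,-1],[0,0,0,0,0,0,-1]]'
python3 - <<'E'
from h import *
snap('wrist','w11')
go([.474,.323,.1],5,0)
E
```

```text
t: 30.78
tcp_pos: [0.4409, -0.0561, 0.0028]
orientation: [0.997, 0.078, 0.001, 0.0]
contact_force: [0.5, 0.1, -0.3]
width: 0.499
grasp_force: 0.0
t: 31.45
tcp_pos: [0.441, -0.0561, 0.0032]
orientation: [0.997, 0.078, 0.001, 0.0]
contact_force: [-2.2, 1.1, 5.3]
width: 0.048
grasp_force: 59.0
t: 32.03
tcp_pos: [0.442, -0.0565, 0.0976]
orientation: [0.997, 0.078, 0.003, 0.001]
contact_force: [-0.8, 0.0, -1.0]
width: 0.054
grasp_force: 58.9
turn [ 0.   -0.02  0.58] shift [  2.2  -12.49  -0.13] tcp [ 0.4408 -0.0561  0.0961] F [-0.5 -0.5 -2. ] w 0.053 t 32.1
```

View pics/w11.png

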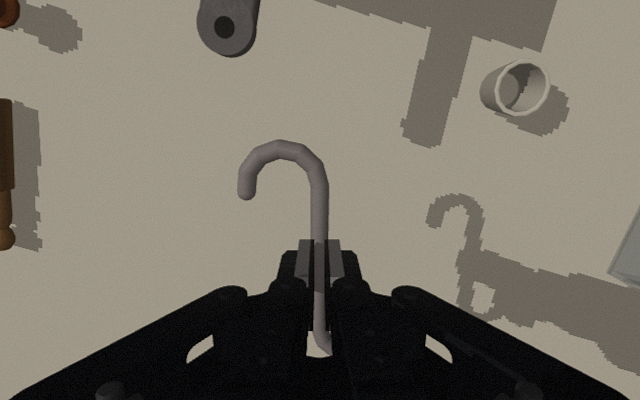

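```bash
python3 -m creep '[[0,0,-0.7,0,0,0,-1],[0,0,-0.7,0,0,0,-1],[0,0,0,0,0,1,-1],[0,0,0,0,0,1,-1],[0,-0.9,0,0,0,0,-1],[0,-0.9,0,0,0,0,-1],[0,-0.9,0,0,0,0,-1],[0,-0.9,0,0,0,0,-1],[0,-0.9,0,0,0,0,-1],[0,-0.9,0,0,0,0,-1],[0,-0.9,0,0,0,0,-1],[0,-0.9,0,0,0,0,-1],[0,-0.9,0,0,0,0,-1],[0,-0.9,0,0,0,0,-1],[0,-0.9,0,0,0,0,-1],[0,-0.9,0,0,0,0,-1],[0,-0.9,0,0,0,0,-1],[0,-0.9,0,0,0,0,-1],[0,0,0,0,0,0,-1],[0,0,0,0,0,0,-1]]'
python3 - <<'E'
from h import *
snap('wrist','w12')
go([.473,.323,.006],-5,0)
E
```

```text
t: 33.75
tcp_pos: [0.4706, 0.3212, 0.1357]
orientation: [0.999, -0.04, -0.001, 0.001]
contact_force: [-0.1, -0.6, -0.4]
width: 0.049
grasp_force: 59.0
turn [0.02 0.01 0.04] shift [ 0.07 -0.1   4.33] tcp [0.4708 0.3202 0.1359] F [-0.6 -0.2 -1.2] w 0.052 t 33.8
```

View pics/w12.png

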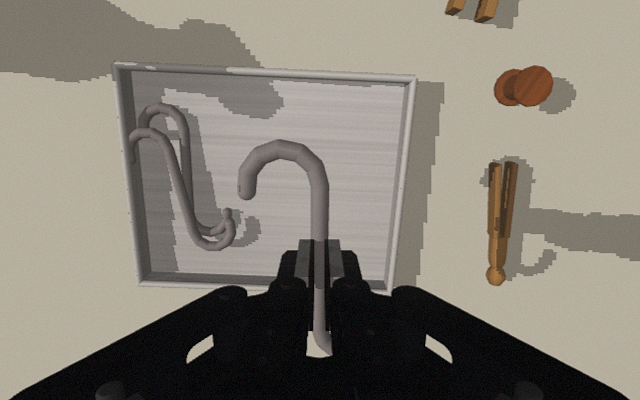

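```bash
python3 -m creep '[[0.07,0,0.5,0,0,0,-1],[0,0,0.7,0,0,0,-1],[0,0,0.7,0,0,0,-1],[0,0,0.7,0,0,0,-1],[0,0,0.6,0,0,0,-1],[0,0,0.4,0,0,0,-1],[0,0,0.3,0,0,0,-1],[0,0,0.1,0,0,0,-1],[0,0,0,0,0,0,-1],[0,0,0,0,0,0,-1]]'
```

```text
t: 34.63
tcp_pos: [0.4749, 0.3206, 0.0187]
orientation: [0.999, -0.042, 0.001, -0.0]
contact_force: [0.9, -0.1, -0.3]
width: 0.051
grasp_force: 59.0
```

```bash
python3 -m creep '[[0,0,0.1,0,0,0,-1],[0,0,0,0,0,0,-1]]'
```

```text
t: 34.8
tcp_pos: [0.4749, 0.3208, 0.0156]
orientation: [0.999, -0.042, 0.002, -0.001]
contact_force: [-0.4, 0.1, -1.5]
width: 0.052
grasp_force: 59.0
```

```bash
python3 -m creep '[[0,0,0.1,0,0,0,-1],[0,0,0.1,0,0,0,-1],[0,0,0,0,0,0,-1]]'; python3 -m creep '[[0,0,0.06,0,0,0,-1],[0,0,0,0,0,0,-1]]'; python3 -m creep '[[0,0,0.04,0,0,0,-1],[0,0,0,0,0,0,-1]]'
```

```text
t: 35.05
tcp_pos: [0.4739, 0.3203, 0.0083]
orientation: [0.999, -0.042, 0.001, 0.0]
contact_force: [-0.1, 0.1, -2.1]
width: 0.055
grasp_force: 59.0
t: 35.22
tcp_pos: [0.474, 0.3203, 0.0067]
orientation: [0.999, -0.042, 0.001, 0.0]
contact_force: [-0.8, 0.1, -1.8]
width: 0.052
grasp_force: 59.0
t: 35.38
tcp_pos: [0.4743, 0.3205, 0.0063]
orientation: [0.999, -0.042, 0.001, -0.0]
contact_force: [-1.8, -1.4, 3.3]
width: 0.053
grasp_force: 59.4
```

Contact with the tray floor; release, rise, and check everything.

```bash
python3 -m creep '[[0,0,0,0,0,0,-0.5],[0,0,0,0,0,0,-0.3],[0,0,0,0,0,0,-0.3],[0,0,0,0,0,0,-0.3],[0,0,0,0,0,0,-0.3],[0,0,-0.2,0,0,0,-0.3],[0,0,-0.5,0,0,0,-0.3],[0,0,-0.8,0,0,0,-0.3],[0,0,-0.8,0,0,0,-0.3],[0,0,-0.8,0,0,0,0],[0,0,-0.8,0,0,0,0],[-0.6,0,-0.8,0,0,0,0],[-0.6,0,-0.8,0,0,0,0],[-0.6,0,0,0,0,0,0],[-0.6,0,0,0,0,0,0],[0,0,0,0,0,0,0],[0,0,0,0,0,0,0],[0,0,0,0,0,0,0]]'
python3 - <<'E'
from h import *
a=snap('wrist','w13'); b=snap('top','t13')
cv2.imwrite('pics/f.png',np.vstack([a,b])[:,:,::-1][::1][0:800:1] if 0 else cv2.resize(np.vstack([a,b])[:,:,::-1],(480,600),interpolation=cv2.INTER_AREA))
E
```

```text
t: 36.88
tcp_pos: [0.4026, 0.3264, 0.171]
orientation: [0.999, -0.041, 0.001, -0.0]
contact_force: [0.2, -0.2, -0.1]
width: 0.499
grasp_force: 0.0
```

View pics/f.png

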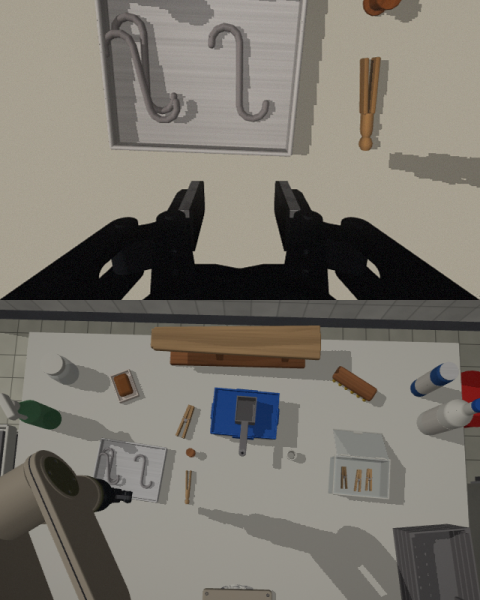

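The hook lies flat in the free end of the tray, the scoop is on the lid, and the three small pegs are in the box. The towel and dolly pegs have not moved.

```bash
python3 -c "
from plant import env
print(env.close_job())"
```

```text
the job is handed in; nothing more can be done
None
```

The job is handed in at about 37 s on the robot's clock, with no verdict returned; in the last pictures the scoop sat level on the powder-box lid, the three small pegs were in the peg box, the S-hook lay flat in the free end of the tray, and the towel and dolly pegs looked unmoved.

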